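Turn the blue mixing bowl mouth-up on the mixing board

ROBOT

A 6-joint arm with a two-finger parallel gripper is mounted at the origin on a cart in front of the work surface, level with it; the furniture and walls round the work are solid. World frame = base frame: x ahead of the robot, y to its left, z up, the work surface at z = 0. Lengths are in m, angles in degrees, forces in N, time in s.
With the tool pointing down it reaches from about 0.375 to 0.9 m from the base axis. Payload 3.1 kg.
Tool frame: the origin (TCP) lies on the centre line of the jaws, within the pads' length; the fingertips stand 14 mm ahead of it and the grasp point (between the pads) lies 5 mm behind it (bot.tips_ahead is the distance from the TCP to the fingertips, in m); z points along the fingers, y is the line along which they close (so a half turn about z gives the same grasp; the last joint's range is limited). The gripper opens to 87 mm and grips with 3 to 60 N. Pads are 19 mm wide; open, the fingers measure 117 mm over their backs; the gripper's body (75 mm by 190 mm) begins 51 mm behind the grasp point.
Start: joints at [59.272, 30.224, 82.088, -0, 67.689, -10.227], TCP at [0.219, 0.585, 0.237] pointing down, gripper open.
Joint ranges: [-176.69, 176.69], [-43.24, 126.21], [12.49, 139.97], [-82, 262], [0, 151.66], [-163.58, 163.58]. Speed limits (degrees/s): [159.86, 159.86, 180, 180, 180, 180].

INTERFACE

Orientations are given as a 3x3 rotation matrix whose columns are the frame's x, y, z axes.
In Python, from rig import bot gives the robot as it stands.
- The arm moves only by the tool play_rows, never from a script. Its argument "moves" is a list that holds one entry, the list of rows, each a list of 6 numbers: the shift along the tool's x, y, z in mm, then the turn, a rotation vector about the tool's x, y, z in rad. A call has 1 to 5 rows; each row shifts and turns the commanded pose from where the row before left it, along the tool's axes as they then stand; what a row does not reach is not made up. A row lasts 1/10 s, in which the tool goes at most 50 mm and 8.59 degrees, less where a joint would pass 70% of its speed; a pose out of reach is approached as far as the arm can. A call with a gripper value outside its range is refused whole. "fingers" is the opening, from -1 (shut) to 1 (fully open), set as the call begins (left out, the last holds). The fingers move at their own pace and stop on an object; the grip force is fixed at half the most. Time passes only in rows, so rows that do not move let the fingers close. It gives the time, the measured TCP pose, the force, the opening and the grip force at its end, in the units of the state.
- bot.read_state(): the state, without advancing time (a new reading comes with each control period).
- bot.capture(name): name is "scene" or "top" or "wrist"; returns a dict with "image" (400x640x3 uint8, blue, green, red), "fx", "fy", "cx", "cy" (pixels), "R" (3x3) and "t" (3): a world point X has camera coordinates R X + t. Camera axes: x right, y down, z forward; pixel columns grow to the right and rows downward; lengths in m; the calibration is good to about 2 mm. A picture is of the moment at which its call begins. There is no depth.
- bot.hand_in(): hands the job in; it is judged then, once.
Trained networks look in a picture, given as the dict that the camera call returned (one of the last four; its "shot" number tells which), for a name from the list of things; names that differ only in an ending like _2 or _b are one class to them, and where a whole thing is asked for, a point or a joint stands for the part that bears it (a point fixed in the world has none). Each returns a list of dicts, best first, with "confidence" (0 to 1); they miss things now and then, are a little off and sometimes report something else, mostly with a low value. They report only what shows in the picture. A call takes as long as a camera call. They do not tell look-alikes from the thing itself.
- bot.search_frame(picture, query): "centre" ([column, row] in pixels, amid what is visible of it).
- bot.silhouettes(picture, query): "pixels" (400x640 bool, what is visible of it) and "centre" ([column, row] in pixels, amid what is visible of it).
- bot.pinpoint(picture, query): "centre" ([column, row] in pixels: a listed point, or the origin of a listed thing).
The state is a dict: "time_s": time; "joint_positions": joint angles; "qvel": joint speeds; "tau": joint torques, N m; "position": TCP position; "tcp_rot": TCP orientation; "force": force on the tool from outside, world axes, zero at the start; "moment": the same for the moment, N m; "opening": opening from 0.0 (shut) to 1.0 (fully open); "grasp_force": force on a finger pad.
Only numpy, scipy, OpenCV 4.12 (cv2) and the standard library are available. Lean on these libraries where they do the work, as an engineer would, in place of code of your own. Each camera call takes 0.05 s, during which the arm holds its last target. There are 200 camera calls.

TASK

Two small mixing bowls were left upside down to drain. Pick up the blue one, turn it over and stand it mouth-up on the white mixing board, foot fully on the board, setting it down rather than dropping it; leave the orange bowl as it is.

Things in the scene. Friction and masses are not known exactly. Their poses are not given: they have to be found in the camera images.
- blue_bowl_center (a point): Centre (half-way up) of the blue bowl, 45 mm high, 0.13 kg, upside down at first. Diameter 66 mm at the rim, 63 half-way, 60 at 14 mm above the foot, rounding in to a 32 mm flat foot. z points from foot to mouth: down at first, up when done. The foot is weighted: let go on its side with the mouth level, it rocks onto its foot, its centre moving 30 to 45 mm towards the foot's side.
- orange_bowl_center (a point): the same point of an orange bowl of the same shape and size, also upside down on the bench; to be left alone. The two bowls may stand in each other's place.
- board_top (a point): the centre of the upper face of the fixed white mixing board, 120 mm along its x axis, 225 mm along its y axis, 18 mm thick, lying flat on the bench with its upper face 18 mm above the bench; its z axis points up
Things that resemble listed ones, but are neither listed nor needed, are in the scene too. Leave any pink or turquoise look-alike of the part that bears blue_bowl_center alone.

How it is judged (in metres and radians):
On the way:
1. the blue bowl is lifted off the bench in the gripper (height (world z) of blue_bowl_center above 0.05 m and contact force between blue_bowl and the fingers above 0.5 N), for 0.2 s.
At the end, for the whole second after the job is handed in: Blue bowl at rest, mouth-up within 10 degrees, foot on the board: centre at most 50 mm from the board's centre along its short side, 100 mm along its long side, 15 to 30 mm above its face. Orange bowl still mouth-down, within 30 mm of its start (angle between blue_bowl_center's own z axis and vertical below 0.18 rad and x of blue_bowl_center in the frame of board_top between -0.05 and 0.05 m and y of blue_bowl_center in the frame of board_top between -0.1 and 0.1 m and z of blue_bowl_center in the frame of board_top between 0.015 and 0.03 m and linear speed of blue_bowl below 0.02 m/s and distance of orange_bowl_center from where it was at the start of the episode below 0.03 m and angle between orange_bowl_center's own z axis and vertical above 2.9 rad); the robot touches nothing.
It fails at once if the blue bowl let go more than about 40 mm above the board (height (world z) of blue_bowl_center above 0.095 m and contact force between blue_bowl and the fingers below 0.01 N).
It fails at once if the orange bowl pushed more than 30 mm or turned (distance of orange_bowl_center from where it was at the start of the episode above 0.03 m or angle between orange_bowl_center's own z axis and vertical below 2.6 rad).
It also fails if it takes over 45 s, if anything falls off the work surface, if the arm or the gripper's body presses on something with over 40 N, if the wrist force passes 120 N, or if a joint passes its speed limit or range.

## Working session

There is one attempt and no reset: what is moved stays moved. The work goes in short steps, Python scripts to look and compute and a tool call to move; the robot and the scene stay as the last step left them, time stands still between calls to the robot, and variables do not carry over. Pictures are saved under pics/ and viewed, at most 10 in all, crops included, and the job is handed in when it is done.

Besides the shell and the picture viewer there is one more tool, called after ">>>" by a JSON object that holds its "fn" and its "kwargs", one argument or row to a line. play_rows: Moves the arm, as the interface text tells. Its arguments: {"type":"object","properties":{"moves":{"type":"array","items":{"type":"array","items":{"type":"array","items":{"type":"number"}}}},"fingers":{"type":"number"}},"required":["moves"]}

```bash
mkdir -p pics; cat > h.py <<'E'
import numpy as np, cv2
from rig import bot
def ray(p,uv):
    d=np.array([(uv[0]-p['cx'])/p['fx'],(uv[1]-p['cy'])/p['fy'],1.0]); R=np.array(p['R']);t=np.array(p['t'])
    return -R.T@t, R.T@d
def atz(p,uv,z):
    c,d=ray(p,uv); return c+d*(z-c[2])/d[2]
def proj(p,X):
    c=np.array(p['R'])@np.array(X)+np.array(p['t']); return [p['fx']*c[0]/c[2]+p['cx'],p['fy']*c[1]/c[2]+p['cy']]
E
python3 - <<'E'
from h import *
ims=[]
for n in ("scene","top"):
    p=bot.capture(n); ims.append(p['image'])
    for q,z in (("blue_bowl_center",.0225),("orange_bowl_center",.0225),("board_top",.018)):
        for r in bot.pinpoint(p,q): 
            u=np.round(r['centre']).astype(int); print(n,q,u,round(r['confidence'],2),atz(p,r['centre'],z).round(3),p['image'][min(u[1],399),min(u[0],639)])
    cv2.imwrite(f'pics/{n}.png',p['image'])
E
```

```text
scene blue_bowl_center [280 170] 0.7 [0.542 0.352 0.022] [126 118 220]
scene blue_bowl_center [251 185] 0.66 [0.403 0.301 0.022] [170 199  67]
scene blue_bowl_center [288 182] 0.52 [0.526 0.261 0.022] [167  97  50]
scene orange_bowl_center [399 274] 0.74 [ 0.525 -0.295  0.022] [ 73 154 253]
scene board_top [335 213] 0.73 [0.554 0.017 0.018] [109 184 240]
top blue_bowl_center [213 230] 0.79 [0.39  0.269 0.022] [119 138  32]
top blue_bowl_center [179 170] 0.78 [0.538 0.362 0.022] [120 109 214]
top orange_bowl_center [436 182] 0.67 [ 0.513 -0.284  0.022] [ 24  93 201]
top board_top [314 166] 0.6 [0.552 0.022 0.018] [ 67 123 172]
```

View pics/top.png

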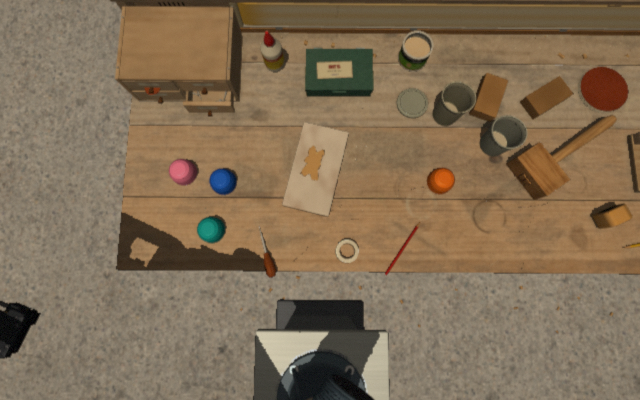

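View pics/scene.png

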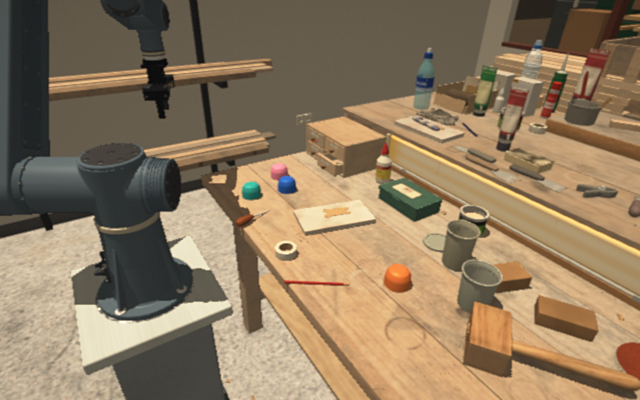

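Blue bowl: top (223,181), scene (288,182). It is plainly blue between the look-alikes pink (181,171) and turquoise (210,230), so it is the one meant. Orange is at (441,181). The board's corners in the top view are roughly (303,124), (348,132), (328,215) and (284,206). Next: refine these and confirm in one crop.

```bash
python3 - <<'E'
from h import *
P={}
for n in ("top","scene"):
    p=bot.capture(n); im=p['image']
    hsv=cv2.cvtColor(im,cv2.COLOR_BGR2HSV)
    m=cv2.inRange(hsv,(105,130,50),(125,255,255))
    k,l,s,c=cv2.connectedComponentsWithStats(m); 
    i=1+np.argmax(s[1:,4]); print(n,s[i],c[i],atz(p,c[i],.024).round(4)); P[n]=(p,c[i])
    if n=="top":
        w=cv2.inRange(hsv,(0,0,130),(40,90,255)); w[:,:280]=0;w[:,352:]=0;w[:120]=0;w[220:]=0
        k,l,s,c=cv2.connectedComponentsWithStats(w);i=1+np.argmax(s[1:,4])
        b=cv2.boxPoints(cv2.minAreaRect(np.argwhere(l==i)[:,::-1].astype(np.float32)))
        W=np.array([atz(p,q,.018) for q in b]);print(b.round(1).tolist(),W.round(4),W.mean(0),[np.linalg.norm(W[j]-W[j-1]).round(3) for j in range(4)])
        cv2.imwrite('pics/crop.png',cv2.resize(im[130:260,150:350],None,fx=4,fy=4))
A=[ray(*P[n]) for n in P]
(c1,d1),(c2,d2)=A
s=np.linalg.lstsq(np.c_[d1,-d2],c2-c1,rcond=None)[0]
print('tri',c1+d1*s[0],c2+d2*s[1])
print(bot.read_state()['tcp_rot'])
E
```

```text
top [210 169  25  25 493] [222.19675456 180.95740365] [0.5113 0.2515 0.024 ]
[[274.0, 202.1999969482422], [298.0, 108.4000015258789], [351.70001220703125, 122.19999694824219], [327.70001220703125, 216.0]] [[ 0.4594  0.1214  0.018 ]
 [ 0.7067  0.0657  0.018 ]
 [ 0.6703 -0.0737  0.018 ]
 [ 0.426  -0.0126  0.018 ]] [0.56563331 0.02519848 0.018     ] [np.float64(0.138), np.float64(0.254), np.float64(0.144), np.float64(0.252)]
scene [279 176  17  17 243] [286.55144033 184.6090535 ] [0.5082 0.2428 0.024 ]
tri [0.51262238 0.25299598 0.01796867] [0.51338667 0.25263986 0.01804759]
[[-9.36661075e-01  3.50237105e-01 -3.81404981e-05]
 [ 3.50237107e-01  9.36661073e-01 -6.51509643e-05]
 [ 1.29064347e-05 -7.43825900e-05 -9.99999997e-01]]
```

View pics/crop.png

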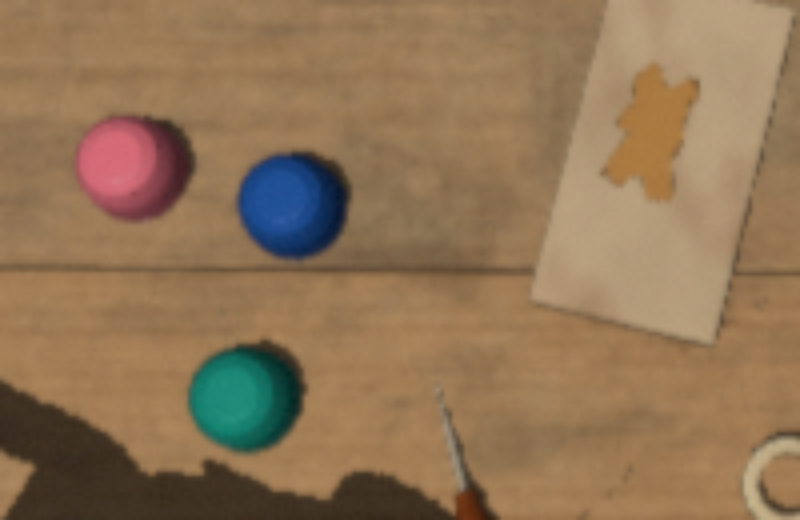

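Confirmed: the crop shows the blue bowl at crop (293,205), between pink (133,166) and turquoise (246,397). The board's corners in the crop are (533,300), (715,343), (795,10) and about (609,0). That gives a centre near (0.549, 0.015), with the long axis at about −13.5°.

Plan: grip from the −y side with the tool tilted only 27° below horizontal and the jaws closing along the board's long axis. Then lift, roll the tool 180°, bring it level and set the bowl down on the board.

```bash
cat >> h.py <<'E'
from scipy.spatial.transform import Rotation as Ro
YAW=np.radians(76.5)
def pose(c,elev,yaw=YAW,sgn=1,back=0.0):
    """tool with grasp point at c minus back along z; elev = degrees below horizontal"""
    a=np.radians(elev); z=np.array([np.cos(a)*np.cos(yaw),np.cos(a)*np.sin(yaw),-np.sin(a)])
    y=sgn*np.array([np.sin(yaw),-np.cos(yaw),0]); R=np.c_[np.cross(y,z),y,z]
    return np.array(c)+z*(.005-back),R
def plan(p,R,show=15,rr=.14,ss=40,ease=0):
    s=bot.read_state(); p0=np.array(s['position']);R0=np.array(s['tcp_rot'])
    rv=Ro.from_matrix(R0.T@R).as_rotvec(); d=np.array(p)-p0
    n=max(1,int(np.ceil(max(np.linalg.norm(rv)/rr,np.linalg.norm(d)*1000/ss))))
    print('n',n,'q',np.round(s['joint_positions'],1),'p',p0.round(4),'t',s['time_s'],'->',np.round(p,4))
    Rk=R0; st=Ro.from_rotvec(rv/n).as_matrix()
    for k in range(min(n,show)):
        print([*(Rk.T@d/n*1000).round(0).astype(int).tolist(),*(rv/n).round(3).tolist()]); Rk=Rk@st
E
python3 - <<'E'
from h import *
# stage 1: over the work, tool down with final closing direction
u=np.array([np.sin(YAW),-np.cos(YAW),0]); z=np.array([0,0,-1.])
plan([.48,.12,.27],np.c_[np.cross(u,z),u,z])
E
```

```text
n 14 q [ 59.3  30.2  82.1  -0.   67.7 -10.2] p [0.2188 0.5854 0.2365] t 0.5 -> [0.48 0.12 0.27]
[-29, -25, -2, -0.0, 0.0, 0.103]
[-32, -21, -2, -0.0, 0.0, 0.103]
[-34, -18, -2, -0.0, 0.0, 0.103]
[-35, -15, -2, -0.0, 0.0, 0.103]
[-37, -11, -2, -0.0, 0.0, 0.103]
[-37, -7, -2, -0.0, 0.0, 0.103]
[-38, -3, -2, -0.0, 0.0, 0.103]
[-38, 1, -2, -0.0, 0.0, 0.103]
[-38, 5, -2, -0.0, 0.0, 0.103]
[-37, 9, -2, -0.0, 0.0, 0.103]
[-36, 12, -2, -0.0, 0.0, 0.103]
[-35, 16, -2, -0.0, 0.0, 0.103]
[-33, 20, -2, -0.0, 0.0, 0.103]
[-30, 23, -2, -0.0, 0.0, 0.103]
```

>>> {"fn": "play_rows", "kwargs": {
  "moves": [
    [[-29, -25, -2, 0, 0, 0.103], [-32, -21, -2, 0, 0, 0.103], [-34, -18, -2, 0, 0, 0.103], [-35, -15, -2, 0, 0, 0.103], [-37, -11, -2, 0, 0, 0.103]]
  ],
  "fingers": 1
}}

```text
time_s: 1.0
position: [0.3134, 0.4171, 0.2468]
tcp_rot: [[-0.64, 0.769, 0.0], [0.769, 0.64, 0.0], [-0.0, 0.001, -1.0]]
force: [0.7, -0.1, 0.0]
opening: 0.998
grasp_force: 0.0
```

>>> {"fn": "play_rows", "kwargs": {
  "moves": [
    [[-37, -7, -2, 0, 0, 0.103], [-38, -3, -2, 0, 0, 0.103], [-38, 1, -2, 0, 0, 0.103], [-38, 5, -2, 0, 0, 0.103], [-37, 9, -2, 0, 0, 0.103]]
  ]
}}

```text
time_s: 1.5
position: [0.4077, 0.2517, 0.2569]
tcp_rot: [[-0.178, 0.984, 0.001], [0.984, 0.178, 0.0], [0.0, 0.001, -1.0]]
force: [0.9, 0.9, -0.1]
opening: 0.996
grasp_force: 0.0
```

>>> {"fn": "play_rows", "kwargs": {
  "moves": [
    [[-36, 12, -2, 0, 0, 0.103], [-35, 16, -2, 0, 0, 0.103], [-33, 20, -2, 0, 0, 0.103], [-30, 23, -2, 0, 0, 0.103], [0, 0, 0, 0, 0, 0]]
  ]
}}

```text
time_s: 2.0
position: [0.4858, 0.1166, 0.2652]
tcp_rot: [[0.233, 0.972, 0.004], [0.972, -0.233, -0.001], [-0.0, 0.004, -1.0]]
force: [0.9, 0.4, 0.6]
opening: 0.999
grasp_force: 0.0
```

```bash
python3 - <<'E'
from h import *
p,R=pose([.511,.252,.0225],27,back=.14); print(p); p[2]=max(p[2],.2)
plan(p,R)
E
```

```text
[0.48291982 0.13503763 0.08378872]
n 8 q [ 0.7 18.4 97.9 -0.1 63.5 14.2] p [0.4858 0.1166 0.2652] t 2.0 -> [0.4829 0.135  0.2   ]
[2, -1, 8, 0.0, 0.137, 0.0]
[1, -1, 8, 0.0, 0.137, 0.0]
[0, -1, 8, 0.0, 0.137, 0.0]
[-1, -1, 8, 0.0, 0.137, 0.0]
[-2, -1, 8, 0.0, 0.137, 0.0]
[-4, -1, 8, 0.0, 0.137, 0.0]
[-5, -1, 7, 0.0, 0.137, 0.0]
[-5, -1, 6, 0.0, 0.137, 0.0]
```

>>> {"fn": "play_rows", "kwargs": {
  "moves": [
    [[2, -1, 8, 0, 0.137, 0], [1, -1, 8, 0, 0.137, 0], [0, -1, 8, 0, 0.137, 0], [-1, -1, 8, 0, 0.137, 0], [-2, -1, 8, 0, 0.137, 0]]
  ]
}}

```text
time_s: 2.5
position: [0.4803, 0.1325, 0.2264]
tcp_rot: [[0.172, 0.974, 0.147], [0.752, -0.227, 0.619], [0.637, 0.004, -0.771]]
force: [-0.6, 0.8, -1.4]
opening: 0.999
grasp_force: 0.0
```

>>> {"fn": "play_rows", "kwargs": {
  "moves": [
    [[-4, -1, 8, 0, 0.137, 0], [-5, -1, 7, 0, 0.137, 0], [-5, -1, 6, 0, 0.137, 0], [0, 0, 0, 0, 0, 0], [0, 0, 0, 0, 0, 0]]
  ]
}}

```text
time_s: 3.0
position: [0.4782, 0.1384, 0.2003]
tcp_rot: [[0.106, 0.974, 0.2], [0.446, -0.227, 0.866], [0.889, -0.002, -0.458]]
force: [-0.5, 0.2, -0.2]
opening: 0.998
grasp_force: 0.0
```

```bash
python3 - <<'E'
from h import *
print(np.round(bot.read_state()['tcp_rot'],3))
p,R=pose([.511,.252,.0225],27,back=.12); plan(p,R)
p=bot.capture("wrist"); cv2.imwrite('pics/w1.png',p['image'])
hsv=cv2.cvtColor(p['image'],cv2.COLOR_BGR2HSV)
m=cv2.inRange(hsv,(105,130,40),(125,255,255))
k,l,s,c=cv2.connectedComponentsWithStats(m); i=1+np.argmax(s[1:,4]); print(s[i],c[i],proj(p,[.511,.252,.0225]),proj(p,[.511,.252,.0]))
E
```

```text
[[ 0.106  0.974  0.2  ]
 [ 0.446 -0.227  0.866]
 [ 0.889 -0.002 -0.458]]
n 4 q [-30.   38.  117.5  63.4  72.  -65.2] p [0.4782 0.1384 0.2003] t 3.0 -> [0.4871 0.1524 0.0747]
[-26, 1, 18, -0.002, 0.001, 0.0]
[-26, 1, 18, -0.002, 0.001, 0.0]
[-26, 1, 18, -0.002, 0.001, 0.0]
[-26, 1, 18, -0.002, 0.001, 0.0]
[ 305  240   52   42 1896] [330.50316456 262.66455696] [np.float64(329.1838827093092), np.float64(264.42992807379517)] [np.float64(329.0016782325438), np.float64(274.71525560515056)]
```

View pics/w1.png

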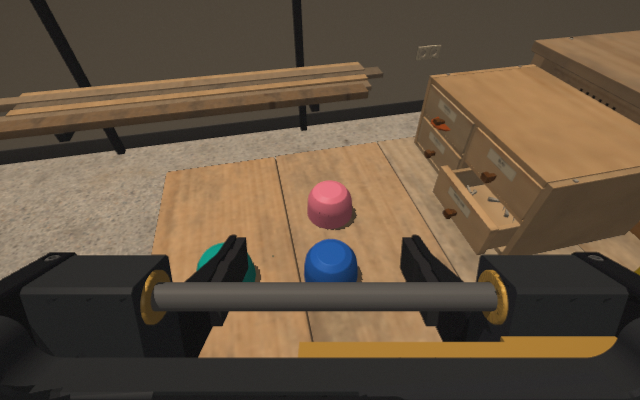

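The wrist view shows the blue bowl at (330,264), centred between the fingers, with pink behind it and turquoise at the left, clear of the path. The prediction agrees within 2 px, so I'll descend and advance.

>>> {"fn": "play_rows", "kwargs": {
  "moves": [
    [[-26, 1, 18, 0, 0, 0], [-26, 1, 18, 0, 0, 0], [-26, 1, 18, 0, 0, 0], [-24, 1, 18, 0, 0, 0], [0, 0, 0, 0, 0, 0]]
  ]
}}

```text
time_s: 3.55
position: [0.4866, 0.1552, 0.0766]
tcp_rot: [[0.102, 0.975, 0.199], [0.448, -0.224, 0.866], [0.888, 0.001, -0.459]]
force: [0.0, 0.5, 0.3]
opening: 0.999
grasp_force: 0.0
```

```bash
python3 - <<'E'
from h import *
p,R=pose([.511,.252,.025],27); plan(p,R,ss=25); print(bot.read_state()['force'])
E
```

```text
n 5 q [-27.4  54.6 116.8  71.5  65.1 -80.9] p [0.4866 0.1552 0.0766] t 3.55 -> [0.512  0.2563 0.0227]
[0, 0, 23, -0.002, 0.001, 0.001]
[0, 0, 23, -0.002, 0.001, 0.001]
[0, 0, 23, -0.002, 0.001, 0.001]
[0, 0, 23, -0.002, 0.001, 0.001]
[0, 0, 23, -0.002, 0.001, 0.001]
[0.01095205 0.54219189 0.2747656 ]
```

>>> {"fn": "play_rows", "kwargs": {
  "moves": [
    [[0, 0, 25, 0, 0, 0], [0, 0, 25, 0, 0, 0], [0, 0, 25, 0, 0, 0], [0, 0, 24, 0, 0, 0], [0, 0, 18, 0, 0, 0]]
  ]
}}

```text
time_s: 4.05
position: [0.511, 0.2574, 0.0269]
tcp_rot: [[0.098, 0.974, 0.202], [0.446, -0.225, 0.867], [0.89, 0.005, -0.456]]
force: [0.1, -0.3, 0.9]
opening: 1.002
grasp_force: 0.0
```

>>> {"fn": "play_rows", "kwargs": {
  "moves": [
    [[0, 0, 0, 0, 0, 0], [0, 0, 0, 0, 0, 0], [0, 0, 0, 0, 0, 0], [0, 0, 0, 0, 0, 0], [0, 0, 0, 0, 0, 0]]
  ],
  "fingers": -1
}}

```text
time_s: 4.55
position: [0.5111, 0.2547, 0.025]
tcp_rot: [[0.103, 0.973, 0.205], [0.444, -0.229, 0.866], [0.89, 0.002, -0.455]]
force: [0.7, -3.2, 5.0]
opening: 0.713
grasp_force: 30.0
```

>>> {"fn": "play_rows", "kwargs": {
  "moves": [
    [[0, 0, 0, 0, 0, 0], [0, 0, 0, 0, 0, 0], [0, 0, 0, 0, 0, 0]]
  ]
}}

```text
time_s: 4.85
position: [0.5111, 0.2548, 0.025]
tcp_rot: [[0.103, 0.973, 0.205], [0.443, -0.23, 0.867], [0.891, 0.002, -0.455]]
force: [-0.2, -4.7, 7.0]
opening: 0.712
grasp_force: 30.0
```

```bash
python3 - <<'E'
from h import *
p,R=pose([.500,.235,.20],27); plan(p,R,ss=25); print(bot.read_state()['force'])
E
```

```text
n 7 q [-14.   61.1 113.6  86.7  63.1 -84.2] p [0.5111 0.2548 0.025 ] t 4.85 -> [0.501  0.2393 0.1977]
[21, -1, -13, -0.0, 0.0, 0.0]
[21, -1, -13, -0.0, 0.0, 0.0]
[21, -1, -13, -0.0, 0.0, 0.0]
[21, -1, -13, -0.0, 0.0, 0.0]
[21, -1, -13, -0.0, 0.0, 0.0]
[21, -1, -13, -0.0, 0.0, 0.0]
[21, -1, -13, -0.0, 0.0, 0.0]
[-0.23438091 -4.6937109   6.99687314]
```

>>> {"fn": "play_rows", "kwargs": {
  "moves": [
    [[10, 0, -5, 0, 0, 0], [15, -1, -8, 0, 0, 0], [21, -1, -12, 0, 0, 0], [21, -1, -12, 0, 0, 0], [21, -1, -12, 0, 0, 0]]
  ]
}}

```text
time_s: 5.35
position: [0.5043, 0.2531, 0.1248]
tcp_rot: [[0.106, 0.974, 0.201], [0.447, -0.227, 0.866], [0.889, -0.002, -0.459]]
force: [-0.3, -0.5, -1.4]
opening: 0.711
grasp_force: 29.9
```

>>> {"fn": "play_rows", "kwargs": {
  "moves": [
    [[21, -1, -12, 0, 0, 0], [21, -1, -12, 0, 0, 0], [15, -1, -8, 0, 0, 0], [0, 0, 0, 0, 0, 0], [0, 0, 0, 0, 0, 0]]
  ]
}}

```text
time_s: 5.85
position: [0.5013, 0.2514, 0.1893]
tcp_rot: [[0.104, 0.974, 0.202], [0.447, -0.227, 0.865], [0.889, 0.0, -0.459]]
force: [-0.4, -0.3, -1.5]
opening: 0.716
grasp_force: 29.9
```

```bash
python3 - <<'E'
from h import *
# over the board, rolled 180, level
p,R=pose([.51,.12,.22],27); plan(p,R)
p=bot.capture("wrist"); cv2.imwrite('pics/w2.png',p['image'])
E
```

```text
n 4 q [-14.6  39.6 116.6  76.9  65.8 -63.7] p [0.5013 0.2514 0.1893] t 5.85 -> [0.511  0.1243 0.2177]
[-8, 10, -30, -0.001, 0.001, 0.001]
[-8, 10, -30, -0.001, 0.001, 0.001]
[-8, 10, -30, -0.001, 0.001, 0.001]
[-7, 10, -30, -0.001, 0.001, 0.001]
```

View pics/w2.png

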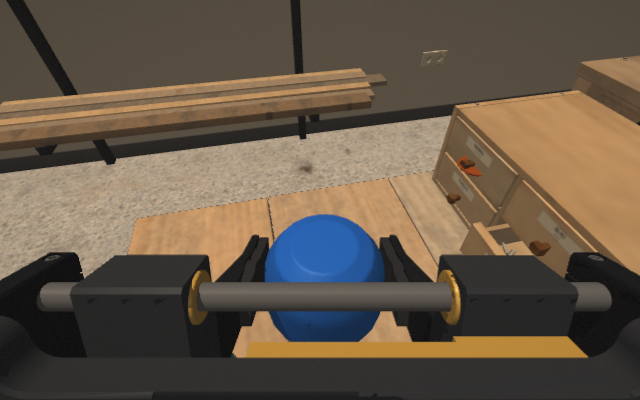

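The bowl is held: blue between the pads at (325,280), with the foot's disc up at about (325,235). Now I'll move towards the board and roll 180° about tool z.

>>> {"fn": "play_rows", "kwargs": {
  "moves": [
    [[-5, 8, -25, 0, 0, 0.05], [-6, 10, -32, 0, 0, 0], [-6, 10, -32, 0, 0, 0], [-6, 10, -30, 0, 0, 0], [-4, 5, -20, 0, 0, 0.05]]
  ]
}}

```text
time_s: 6.4
position: [0.5122, 0.1065, 0.2266]
tcp_rot: [[0.203, 0.958, 0.203], [0.42, -0.273, 0.865], [0.884, -0.091, -0.458]]
force: [-0.4, -0.5, -1.6]
opening: 0.712
grasp_force: 29.9
```

>>> {"fn": "play_rows", "kwargs": {
  "moves": [
    [[0, 0, 0, 0, 0, 0.14], [0, 0, 0, 0, 0, 0.14], [0, 0, 0, 0, 0, 0.14], [0, 0, 0, 0, 0, 0.14], [0, 0, 0, 0, 0, 0.14]]
  ]
}}

```text
time_s: 6.9
position: [0.5111, 0.1089, 0.2262]
tcp_rot: [[0.776, 0.598, 0.201], [0.144, -0.478, 0.866], [0.614, -0.644, -0.457]]
force: [-0.4, 0.9, -1.5]
opening: 0.707
grasp_force: 29.9
```

>>> {"fn": "play_rows", "kwargs": {
  "moves": [
    [[0, 0, 0, 0, 0, 0.14], [0, 0, 0, 0, 0, 0.14], [0, 0, 0, 0, 0, 0.14], [0, 0, 0, 0, 0, 0.14], [0, 0, 0, 0, 0, 0.14]]
  ]
}}

```text
time_s: 7.4
position: [0.5111, 0.109, 0.2262]
tcp_rot: [[0.979, -0.043, 0.2], [-0.198, -0.458, 0.867], [0.055, -0.888, -0.457]]
force: [-0.1, -0.3, -2.1]
opening: 0.712
grasp_force: 29.9
```

>>> {"fn": "play_rows", "kwargs": {
  "moves": [
    [[0, 0, 0, 0, 0, 0.14], [0, 0, 0, 0, 0, 0.14], [0, 0, 0, 0, 0, 0.14], [0, 0, 0, 0, 0, 0.14], [0, 0, 0, 0, 0, 0.14]]
  ]
}}

```text
time_s: 7.9
position: [0.5111, 0.109, 0.2262]
tcp_rot: [[0.721, -0.663, 0.2], [-0.446, -0.223, 0.867], [-0.53, -0.714, -0.457]]
force: [0.4, -0.2, -2.0]
opening: 0.713
grasp_force: 29.9
```

>>> {"fn": "play_rows", "kwargs": {
  "moves": [
    [[0, 0, 0, 0, 0, 0.14], [0, 0, 0, 0, 0, 0.14], [0, 0, 0, 0, 0, 0.14], [0, 0, 0, 0, 0, 0.14], [0, 0, 0, 0, 0, 0.14]]
  ]
}}

```text
time_s: 8.4
position: [0.5111, 0.109, 0.2262]
tcp_rot: [[0.124, -0.972, 0.2], [-0.485, 0.117, 0.867], [-0.865, -0.205, -0.457]]
force: [0.0, 0.7, -1.5]
opening: 0.71
grasp_force: 29.9
```

```bash
python3 - <<'E'
from h import *
v=np.array([.234,.972,0]); c=np.array([.549,.015,.0])-.015*v
p,R=pose(c+[0,0,.15],0,sgn=-1); plan(p,R,ss=30); print(np.round(bot.read_state()['tcp_rot'],2),bot.read_state()['opening'])
E
```

```text
n 5 q [-31.1  35.9 111.2  60.4  76.5 108.7] p [0.5111 0.109  0.2262] t 8.4 -> [0.5467 0.0053 0.15  ]
[24, -6, -10, 0.013, -0.094, 0.046]
[23, -7, -12, 0.013, -0.094, 0.046]
[21, -9, -14, 0.013, -0.094, 0.046]
[19, -10, -15, 0.013, -0.094, 0.046]
[17, -11, -17, 0.013, -0.094, 0.046]
[[ 0.12 -0.97  0.2 ]
 [-0.49  0.12  0.87]
 [-0.87 -0.2  -0.46]] 0.7103014806048293
```

>>> {"fn": "play_rows", "kwargs": {
  "moves": [
    [[24, -6, -10, 0.013, -0.062, 0.046], [23, -7, -12, 0.013, -0.062, 0.046], [21, -9, -14, 0.013, -0.062, 0.046], [19, -10, -15, 0.013, -0.062, 0.046], [17, -11, -17, 0.013, -0.062, 0.046]]
  ]
}}

```text
time_s: 8.9
position: [0.5462, -0.0006, 0.1573]
tcp_rot: [[-0.026, -0.968, 0.249], [-0.155, 0.25, 0.956], [-0.988, -0.013, -0.156]]
force: [0.9, -0.5, -1.3]
opening: 0.712
grasp_force: 30.0
```

```bash
python3 - <<'E'
from h import *
v=np.array([.234,.972,0]); c=np.array([.549,.015,.0])-.015*v
p,R=pose(c+[0,0,.07],10,sgn=-1); plan(p,R,ss=20); print(np.round(bot.read_state()['tcp_rot'],2))
p=bot.capture("scene"); cv2.imwrite('pics/s3.png',cv2.resize(p['image'][80:300,180:460],None,fx=2.5,fy=2.5))
E
```

```text
n 5 q [-42.2  55.5 100.7  61.2  92.4 110.2] p [ 0.5462 -0.0006  0.1573] t 8.9 -> [0.5466 0.0052 0.0691]
[17, 0, 4, -0.004, 0.004, 0.002]
[17, 0, 4, -0.004, 0.004, 0.002]
[17, 0, 4, -0.004, 0.004, 0.002]
[17, 0, 4, -0.004, 0.004, 0.002]
[17, 0, 4, -0.004, 0.004, 0.002]
[[-0.03 -0.97  0.25]
 [-0.15  0.25  0.96]
 [-0.99 -0.01 -0.16]]
```

View pics/s3.png

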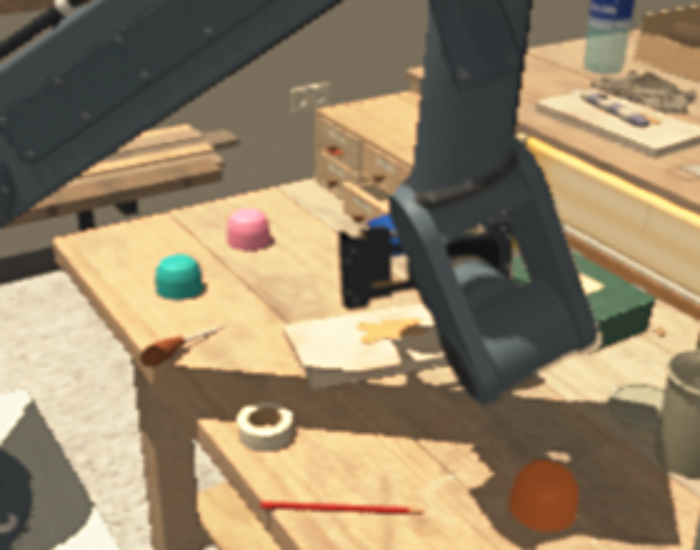

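The view shows the wrist yoke hanging well below the tool axis (crop (487,400)), almost above the orange bowl (545,497). Setting down with a level tool on this heading could hit the bench or orange. Instead I'll yaw the tool to about 45°, keep it 27° down (proven clear at the pick) and let the bowl rock upright from a tilt of about 54°.

```bash
python3 - <<'E'
from h import *
y=np.radians(45); h=np.array([np.cos(y),np.sin(y),0]); c=np.array([.549,.015,.0])+.015*h
p,R=pose(c+[0,0,.15],27,yaw=y,sgn=-1); plan(p,R,ss=20)
E
```

```text
n 5 q [-42.4  55.9 100.3  61.2  92.2 110.3] p [ 0.5479 -0.0046  0.1529] t 8.95 -> [0.5628 0.0288 0.1477]
[0, -1, 7, 0.1, 0.062, 0.035]
[-1, 0, 7, 0.1, 0.062, 0.035]
[-1, 0, 7, 0.1, 0.062, 0.035]
[-1, 1, 7, 0.1, 0.062, 0.035]
[-2, 2, 7, 0.1, 0.062, 0.035]
```

>>> {"fn": "play_rows", "kwargs": {
  "moves": [
    [[0, -1, 7, 0.1, 0.062, 0.035], [-1, 0, 7, 0.1, 0.062, 0.035], [-1, 0, 7, 0.1, 0.062, 0.035], [-1, 1, 7, 0.1, 0.062, 0.035], [-2, 2, 7, 0.1, 0.062, 0.035]]
  ]
}}

```text
time_s: 9.45
position: [0.5597, 0.0323, 0.153]
tcp_rot: [[-0.321, -0.707, 0.63], [-0.326, 0.707, 0.628], [-0.889, -0.004, -0.458]]
force: [1.3, 1.1, -1.8]
opening: 0.716
grasp_force: 30.0
```

>>> {"fn": "play_rows", "kwargs": {
  "moves": [
    [[0, 0, 0, 0, 0, 0], [0, 0, 0, 0, 0, 0]]
  ]
}}

```text
time_s: 9.65
position: [0.5602, 0.0331, 0.154]
tcp_rot: [[-0.315, -0.713, 0.626], [-0.327, 0.701, 0.634], [-0.891, -0.005, -0.453]]
force: [0.1, -0.1, -1.5]
opening: 0.716
grasp_force: 30.0
```

```bash
python3 - <<'E'
from h import *
y=np.radians(45); h=np.array([np.cos(y),np.sin(y),0]); c=np.array([.549,.015,.0])+.015*h
p,R=pose(c+[0,0,.06],27,yaw=y,sgn=-1); plan(p,R,ss=20); print(np.round(bot.read_state()['tcp_rot'],2))
p=bot.capture("scene"); cv2.imwrite('pics/s4.png',cv2.resize(p['image'][80:300,180:460],None,fx=2.5,fy=2.5))
E
```

```text
n 5 q [-37.7  44.5 122.2  90.   62.2 104.7] p [0.5602 0.0331 0.154 ] t 9.65 -> [0.5628 0.0288 0.0577]
[17, -1, 8, 0.001, 0.0, 0.002]
[17, -1, 9, 0.001, 0.0, 0.002]
[17, -1, 9, 0.001, 0.0, 0.002]
[17, -1, 9, 0.001, 0.0, 0.002]
[17, -1, 9, 0.001, 0.0, 0.002]
[[-0.31 -0.71  0.63]
 [-0.33  0.7   0.63]
 [-0.89 -0.01 -0.45]]
```

View pics/s4.png

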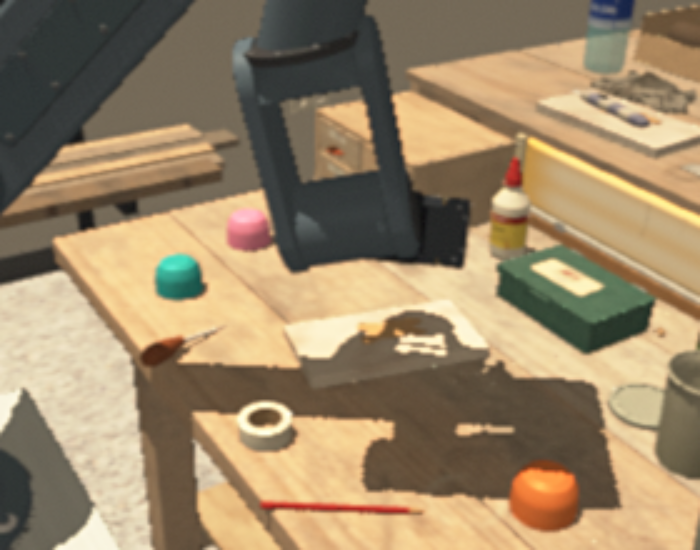

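The wrist is now well clear of orange (545,497), with the bowl hidden behind it over the board (405,345). I'll descend, then feel for contact.

>>> {"fn": "play_rows", "kwargs": {
  "moves": [
    [[17, -1, 8, 0, 0, 0], [17, -1, 9, 0, 0, 0], [17, -1, 9, 0, 0, 0], [17, -1, 9, 0, 0, 0], [15, -1, 8, 0, 0, 0]]
  ]
}}

```text
time_s: 10.2
position: [0.566, 0.0273, 0.0589]
tcp_rot: [[-0.314, -0.711, 0.629], [-0.327, 0.703, 0.631], [-0.891, -0.007, -0.453]]
force: [-1.2, 0.1, -1.9]
opening: 0.715
grasp_force: 30.0
```

>>> {"fn": "play_rows", "kwargs": {
  "moves": [
    [[0, 0, 0, 0, 0, 0], [4, 0, 2, 0, 0, 0], [0, 0, 0, 0, 0, 0]]
  ]
}}

```text
time_s: 10.5
position: [0.565, 0.0287, 0.0564]
tcp_rot: [[-0.315, -0.711, 0.629], [-0.326, 0.703, 0.632], [-0.891, -0.006, -0.453]]
force: [-0.2, 0.1, -1.8]
opening: 0.711
grasp_force: 30.0
```

>>> {"fn": "play_rows", "kwargs": {
  "moves": [
    [[4, 0, 2, 0, 0, 0], [0, 0, 0, 0, 0, 0]]
  ]
}}

```text
time_s: 10.7
position: [0.5648, 0.0291, 0.0523]
tcp_rot: [[-0.315, -0.712, 0.628], [-0.327, 0.703, 0.632], [-0.891, -0.007, -0.454]]
force: [-0.6, -0.0, -1.8]
opening: 0.712
grasp_force: 30.0
```

>>> {"fn": "play_rows", "kwargs": {
  "moves": [
    [[4, 0, 2, 0, 0, 0], [0, 0, 0, 0, 0, 0]]
  ]
}}

```text
time_s: 10.9
position: [0.5647, 0.0292, 0.0475]
tcp_rot: [[-0.315, -0.712, 0.628], [-0.327, 0.703, 0.632], [-0.891, -0.006, -0.454]]
force: [0.3, 0.1, -1.8]
opening: 0.711
grasp_force: 30.0
```

>>> {"fn": "play_rows", "kwargs": {
  "moves": [
    [[3, 0, 1, 0, 0, 0], [0, 0, 0, 0, 0, 0]]
  ]
}}

```text
time_s: 11.1
position: [0.5643, 0.029, 0.0445]
tcp_rot: [[-0.315, -0.711, 0.628], [-0.326, 0.703, 0.632], [-0.891, -0.006, -0.453]]
force: [0.5, -0.4, -1.0]
opening: 0.711
grasp_force: 29.9
```

>>> {"fn": "play_rows", "kwargs": {
  "moves": [
    [[2, 0, 1, 0, 0, 0], [0, 0, 0, 0, 0, 0]]
  ]
}}

```text
time_s: 11.3
position: [0.5647, 0.0294, 0.044]
tcp_rot: [[-0.312, -0.711, 0.63], [-0.324, 0.703, 0.634], [-0.893, -0.006, -0.449]]
force: [-1.5, -0.5, 5.5]
opening: 0.709
grasp_force: 29.8
```

Contact felt (force z rose from −1.8 to 5.5 N). Releasing, with a short retreat.

>>> {"fn": "play_rows", "kwargs": {
  "moves": [
    [[0, 0, 0, 0, 0, 0], [0, 0, 0, 0, 0, 0], [0, 0, -8, 0, 0, 0], [0, 0, -12, 0, 0, 0], [0, 0, -15, 0, 0, 0]]
  ],
  "fingers": 1
}}

```text
time_s: 11.8
position: [0.5417, 0.0064, 0.0585]
tcp_rot: [[-0.315, -0.712, 0.628], [-0.327, 0.702, 0.633], [-0.891, -0.006, -0.454]]
force: [-0.5, 0.1, -0.9]
opening: 0.986
grasp_force: 0.0
```

>>> {"fn": "play_rows", "kwargs": {
  "moves": [
    [[0, 0, -20, 0, 0, 0], [0, 0, -20, 0, 0, 0], [0, 0, -20, 0, 0, 0], [0, 0, -20, 0, 0, 0], [0, 0, -20, 0, 0, 0]]
  ]
}}

```text
time_s: 12.3
position: [0.4785, -0.0575, 0.1042]
tcp_rot: [[-0.316, -0.711, 0.629], [-0.326, 0.703, 0.632], [-0.891, -0.006, -0.454]]
force: [-0.3, -0.7, 0.3]
opening: 0.999
grasp_force: 0.0
```

```bash
python3 - <<'E'
from h import *
s=bot.read_state(); print(s['force'],s['position'],s['joint_positions'])
p=bot.capture("top"); im=p['image']
hsv=cv2.cvtColor(im,cv2.COLOR_BGR2HSV); m=cv2.inRange(hsv,(105,130,40),(125,255,255))
k,l,st,c=cv2.connectedComponentsWithStats(m); i=1+np.argmax(st[1:,4]); print(st[i],c[i],atz(p,c[i],.05).round(4))
q=bot.capture("scene")['image']
a=cv2.resize(im[110:240,250:400],(450,390)); b=cv2.resize(q[180:310,280:430],(450,390)); cv2.imwrite('pics/s5.png',cv2.resize(np.hstack([a,b]),(800,346)))
E
```

```text
[-0.29387845 -0.7189187   0.25401973] [ 0.47845083 -0.05752298  0.1042199 ] [-56.21301657  52.58178147 125.66275981  77.79011644  63.37304117
  91.55621158]
[305 152  27  26 404] [317.94059406 163.77227723] [0.5506 0.0126 0.05  ]
```

View pics/s5.png

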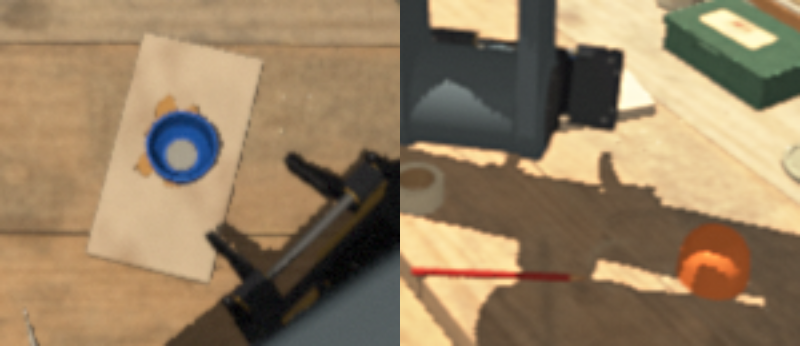

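The blue bowl stands mouth-up in the middle of the board (left half, (183,148)). The gripper is clear and the orange bowl is undisturbed. Handing in after a short further retreat.

>>> {"fn": "play_rows", "kwargs": {
  "moves": [
    [[-15, 0, -15, 0, 0, 0], [-15, 0, -10, 0, 0, 0], [0, 0, 0, 0, 0, 0], [0, 0, 0, 0, 0, 0], [0, 0, 0, 0, 0, 0]]
  ]
}}

```text
time_s: 12.9
position: [0.4733, -0.0623, 0.1411]
tcp_rot: [[-0.315, -0.712, 0.628], [-0.327, 0.702, 0.632], [-0.891, -0.005, -0.454]]
force: [0.7, 0.1, -0.6]
opening: 1.001
grasp_force: 0.0
```

```bash
python3 -c "
from rig import bot
print(bot.hand_in())"
```

```text
the job is handed in; nothing more can be done
None
```

The blue bowl stands mouth-up near the middle of the white board, set down at contact rather than dropped; the orange bowl looked undisturbed, and the job was handed in at about 13 s (no verdict was returned).

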